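# Release the ratchet and open the bench clamp

## Task

The bench clamp on the painting table has been run up towards the little painted wood panel; open it fully so the next, larger panel can go in. With shut fingertips press down the steel release plate on top of the sliding jaw and, keeping it pressed, push the jaw back along its bar, away from the panel, until it is fully home against the end stop, then lift off so the plate springs up again. Only touch and push: leave the panel lying where it is and do not lift or shift the bottle, the tub or the brush.

Things in the scene. Friction and masses are not known exactly. Their poses are not given: they have to be found in the camera images.
- clamp: Fixed part of the bench clamp, at any yaw: dark wood board 12 mm thick (x -240 to 125, y +-85 mm) with a 24 mm wide steel bar along its middle (top 46 mm above the table), a fixed steel jaw at x -222 to -202 (78 mm high) and a steel end stop at x 96 to 116 (75 mm high). Origin on the table under the bar; x runs along the bar in the opening direction, from fixed jaw to end stop; z up.
- jaw (a joint): Travel of the sliding jaw along the clamp's +x, m: 0 = closed up to the panel, 0.130 = fully open at the end stop. Black block 60 mm (x) by 50 mm, top 80 mm above the table. A ratchet (8 mm teeth) blocks opening unless the release plate is held down 5 mm or more; towards closing it clicks along. Held free, it slides against about 3 N (plus 12 N per m/s) and stays where left.
- release (a joint): How far the release plate is pressed down, m: 0 = fully up, 0.009 = bottomed on its stop. The ratchet is free from 0.005 on. Spring force 2 N at the top, about 5.6 N at the bottom; it springs back up when let go. At the start it may rest up to 4.5 mm low (pawl on a tooth's flank), still locked; at the end stop it comes fully up.
- release_top (a point): Centre of the top face of the release plate: flat bare steel, 36 mm (along the bar) x 38 mm, on top of the sliding jaw and riding with it, 92 mm above the table when fully up, 83 when bottomed. It is pressed straight down. The jaw's thumb horn stands behind it: the face that a fingertip pushes lies 22 mm from this point in +x. The other three sides are open. Axes as the clamp's.
- jaw_horn (a point): Top edge, mid-width, of the thumb horn's pushing face (facing the plate, to -x), 117 mm above the table. The horn is a black upright tab at the end-stop side of the jaw, 12 mm thick (x), 46 mm wide, rising 25 mm above the unpressed plate; it is part of the jaw. Axes as the clamp's.
- panel: Loose small painted wood panel, 100 mm (x) x 150 mm (y) x 18 mm, 0.2 kg, lying flat between the jaws on battens, its top 64 mm above the table. Origin at the centre of its underside. To be left where it lies.
- bottle: Bystander: blue plastic squeeze bottle with a nozzle, 56 mm diameter, 150 mm high, standing on the table beside the clamp. Origin at the centre of its underside.
- tub: Bystander: open white plastic paint tub, 76 mm across the rim, 40 mm high, standing on the table beside the clamp. Origin at the centre of its underside.
- brush: Bystander: paint brush 190 mm long lying on the table beside the clamp. Origin at the centre of its underside, x along its length.
Not all that is in view belongs to the job. Several things have the shape of the panel; the one meant has the colours described above.

How it is judged (in metres and radians):
On the way, in this order (a step that is already met when the one before it is completed fails the run):
1. the release plate is pressed down by the fingers (at least 4.5 mm) while the jaw is not yet open (value of joint release above 0.0045 m and contact force between the fingers and clamp above 0.5 N and value of joint jaw below 0.11 m), for 0.1 s.
2. the jaw is pushed back against the end stop (within 6 mm) (value of joint jaw above 0.124 m), for 0.1 s.
At the end, for the whole second after the job is handed in: The jaw is within 6 mm of the end stop, the release plate has sprung up again (within 3 mm), the panel lies within 15 mm and the bottle, tub and brush within 20 mm of where they were, the bottle upright, all at rest (value of joint jaw above 0.124 m and value of joint release below 0.003 m and distance of panel from where it was at the start of the episode below 0.015 m and distance of each of bottle, tub, brush from where it was at the start of the episode below 0.02 m and angle between bottle's own z axis and vertical below 0.1 rad and linear speed of panel below 0.02 m/s); the robot touches nothing.
It fails at once if the panel is shifted by more than 15 mm or lifted (distance of panel from where it was at the start of the episode above 0.015 m).
It fails at once if the bottle, tub or brush is lifted, carried or shifted by more than 20 mm (distance of any of bottle, tub, brush from where it was at the start of the episode above 0.02 m).
It fails at once if the bottle is tipped (angle between bottle's own z axis and vertical above 0.3 rad).
It also fails if it takes over 32 s, if anything falls off the work surface, if the arm or the gripper's body presses on something with over 40 N, if the wrist force passes 120 N, or if a joint passes its speed limit or range.

## Robot

A 6-joint arm with a two-finger parallel gripper is mounted at the origin on the work surface. World frame = base frame: x ahead of the robot, y to its left, z up, the work surface at z = 0. Lengths are in m, angles in degrees, forces in N, time in s.
With the tool pointing down it reaches from about 0.35 to 0.875 m from the base axis. Payload 4.2 kg.
Tool frame: the origin (TCP) lies midway between the tips of the shut fingers; the grasp point (between the pads) lies 19 mm behind it; z points along the fingers, y is the direction in which the jaws open and shut (so a half turn about z gives the same grasp; the last joint's range is limited). The gripper opens to 87 mm and grips with 3 to 60 N. Pads are 19 mm wide; open, the fingers measure 117 mm over their backs; the gripper's body (75 mm by 190 mm) begins 51 mm behind the grasp point.
Start: joints at [84.03, 22.042, 0.453, 0, -68.411, -14.817], TCP at [0.222, 0.584, 0.223] pointing down, gripper open.
Joint ranges: [-179.83, 179.83], [-69.29, 118.12], [-61.27, 80.66], [-181.25, 117.63], [-171.15, -9.14], [-177.46, 177.46]. Speed limits (degrees/s): [159.86, 159.86, 180, 180, 180, 180].

## Interface

Orientations are given as a 3x3 rotation matrix whose columns are the frame's x, y, z axes.
In Python, from station import r gives the robot as it stands.
- The arm moves only by the tool play_rows, never from a script. Its argument "commands" is a list that holds one entry, the list of rows, each a list of 7 numbers: the shift along the world's x, y, z in m, then the turn, a rotation vector about the world's x, y, z in rad, then the closure, from 0 (fully open) to 1 (shut). A call has 1 to 5 rows; each row is the pose to reach, as a shift and turn from the pose commanded when the call began; what a row does not reach only later rows make up. A row lasts 1/10 s, in which the tool goes at most 50 mm and 8.59 degrees, less where a joint would pass 70% of its speed; a pose out of reach is approached as far as the arm can. A call with a gripper value outside its range is refused whole. The fingers move at their own pace and stop on an object; the grip force is fixed at half the most. Time passes only in rows, so rows that repeat a pose let the fingers close. It gives the time, the measured TCP pose, the force and the opening at its end, in the units of the state.
- r.sense(): the state, without advancing time (a new reading comes with each control period).
- r.capture(name): name is "side" or "top"; returns a dict with "image" (480x640x3 uint8, red, green, blue), "range_z" (480x640 float32, m along the optical axis (not along the pixel's ray), 0 where there is no reading), "intrinsics" (3x3 intrinsics, pixels), "k1" (the pictures are not rectified: a ray, as slopes to the right and down, at radius r is drawn at 1 + k1 r^2 times it, then the intrinsics apply), "extrinsics" (4x4, takes a point from camera to world coordinates). Camera axes: x right, y up, looking along -z (the intrinsics and any distortion apply to the point x, -y, -z); pixel columns grow to the right and rows downward; lengths in m; the calibration is good to about 2 mm. A picture is of the moment at which its call begins.
- r.finish_job(): hands the job in, once; it reports no verdict.
The state is a dict: "time_s": time; "joints": joint angles; "joint_velocities": joint speeds; "effort": joint torques, N m; "tcp_pos": TCP position; "ee_rot": TCP orientation; "wrist_force": force on the tool from outside, world axes, zero at the start; "moment": the same for the moment, N m; "gripper_width": opening from 0.0 (shut) to 1.0 (fully open).
Only numpy, scipy, OpenCV 4.12 (cv2) and the standard library are available. Lean on these libraries where they do the work, as an engineer would, in place of code of your own. Each camera call takes 0.05 s, during which the arm holds its last target. There are 200 camera calls.

## Working session

There is one attempt and no reset: what is moved stays moved. The work goes in short steps, Python scripts to look and compute and a tool call to move; the robot and the scene stay as the last step left them, time stands still between calls to the robot, and variables do not carry over. Pictures are saved under pics/ and viewed, about 8 in all and at most 12, crops included, and the job is handed in when it is done.

Besides the shell and the picture viewer there is one more tool, called in YAML: its name, and indented under it one key for each argument. play_rows: Moves the arm, as the interface text tells. Its arguments: {"type":"object","properties":{"commands":{"type":"array","items":{"type":"array","items":{"type":"array","items":{"type":"number"}}}}},"required":["commands"]}

```bash
mkdir -p pics; cat > h.py <<'E'
import numpy as np, cv2
from station import r
def shot(n):
    c=r.capture(n); np.savez('/tmp/%s.npz'%n,**{k:np.array(v) for k,v in c.items()}); return c
def load(n): return dict(np.load('/tmp/%s.npz'%n))
def cloud(c):
    K=c['intrinsics']; v,u=np.mgrid[:480,:640].astype(float)
    x=(u-K[0,2])/K[0,0]; y=(v-K[1,2])/K[1,1]; k=float(c['k1']); X,Y=x.copy(),y.copy()
    for _ in range(8):
        s=1+k*(X*X+Y*Y); X,Y=x/s,y/s
    z=c['range_z']; P=np.stack([X*z,-Y*z,-z],-1); E=c['extrinsics']
    P=P@E[:3,:3].T+E[:3,3]; P[z==0]=np.nan; return P
E
python3 - <<'E'
from h import *
for n in('top','side'):
    c=shot(n); cv2.imwrite('pics/%s1.png'%n,c['image'][...,::-1]); print(n,c['extrinsics'].round(3).tolist(),c['intrinsics'].tolist(),c['k1'])
s=r.sense();print(s['tcp_pos'],s['ee_rot'],s['time_s'])
E
```

```text
top [[0.032, 0.978, -0.207, 0.278], [-0.999, 0.033, -0.002, -0.088], [0.005, 0.207, 0.978, 1.493], [0.0, 0.0, 0.0, 1.0]] [[582.204920093978, 0.0, 319.7818993580802], [0.0, 582.204920093978, 243.82334726722058], [0.0, 0.0, 1.0]] -0.09131675168468903
side [[0.876, 0.346, -0.337, 0.197], [-0.482, 0.597, -0.641, -0.735], [-0.021, 0.724, 0.69, 0.83], [0.0, 0.0, 0.0, 1.0]] [[505.9058172700053, 0.0, 316.8917211964971], [0.0, 505.9058172700053, 242.01344199480454], [0.0, 0.0, 1.0]] -0.06649532502553981
[0.22160036 0.58381868 0.22157541] [[ 9.34839206e-01 -3.55070847e-01 -5.93295351e-04]
 [-3.55071327e-01 -9.34837364e-01 -1.85893357e-03]
 [ 1.05418458e-04  1.94846616e-03 -9.99998096e-01]] 0.1
```

View pics/top1.png

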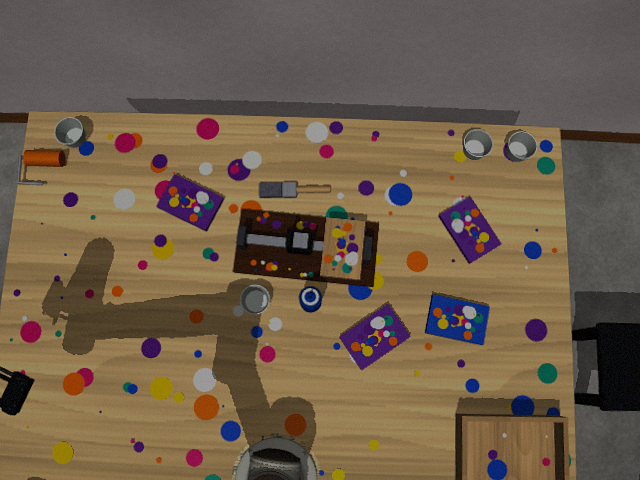

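View pics/side1.png

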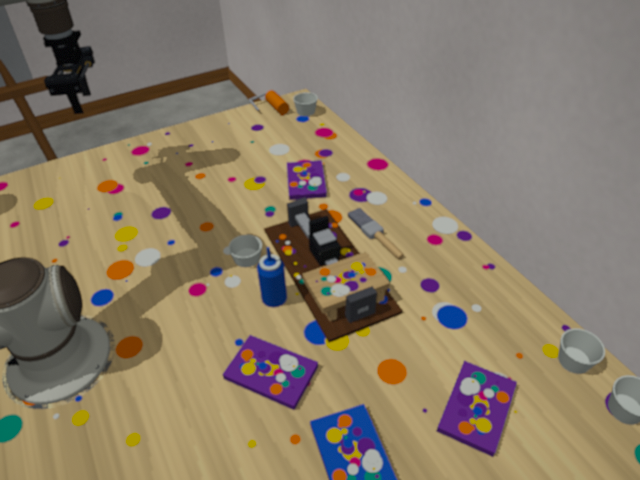

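The top view shows the clamp (235–378, 210–285), with its end stop at left (242,236), the black jaw with its plate at (300,240), the wood panel at (343,248) and the fixed jaw at (367,248). Bottle is at (310,298), tub at (255,298) and brush at (295,188). Other panels, purple or blue, lie at (190,202), (470,228), (375,335) and (458,318). The wood-coloured panel between the jaws is the one meant. I'll measure with depth and an enlarged crop.

```bash
python3 - <<'E'
from h import *
out=[]
for n,(x0,y0,x1,y1) in(('top',(225,180,385,315)),('side',(215,190,415,345))):
    c=load(n);P=cloud(c)
    im=c['image'][y0:y1,x0:x1,::-1]; out.append(cv2.resize(im,(400,340),interpolation=cv2.INTER_CUBIC))
    Q=P[y0:y1,x0:x1].reshape(-1,3);C=c['image'][y0:y1,x0:x1].reshape(-1,3).astype(int)
    def rep(l,m):
        q=Q[m]
        if len(q)<4: print(n,l,len(q));return
        (a,b),wh,an=cv2.minAreaRect(q[:,:2].astype(np.float32)); print(n,l,len(q),'rect c',round(a,4),round(b,4),np.round(wh,3),round(an,1),'med',np.median(q,0).round(4),'min',q.min(0).round(3),'max',q.max(0).round(3))
    z=Q[:,2]; g=C.max(1)-C.min(1)
    dark=(C.max(1)<75)
    rep('table',(z<.008))
    rep('board',(z>.007)&(z<.018)&dark)
    rep('bar',(z>.04)&(z<.052)&(g<30))
    rep('panel',(z>.057)&(z<.07)&(C.max(1)>100)&(g>30))
    rep('z71-79',(z>.070)&(z<.0795)&(g<30))
    rep('plate',(z>.082)&(z<.096)&(g<30))
    rep('horn',(z>.108)&(z<.122)&(g<30))
    rep('bottle',(z>.122)); 
cv2.imwrite('pics/crop.png',cv2.convertScaleAbs(np.hstack(out),alpha=1.7))
E
```

```text
top table 10920 rect c 0.5897 -0.0454 [0.362 0.428] 1.9 med [ 0.5836 -0.0515  0.0011] min [ 0.402 -0.256 -0.012] max [0.777 0.174 0.008]
top board 4436 rect c 0.5806 -0.0505 [0.371 0.347] 89.3 med [0.5632 0.0045 0.013 ] min [ 0.409 -0.237  0.007] max [0.755 0.136 0.018]
top bar 581 rect c 0.4949 -0.0369 [0.335 0.205] 84.6 med [0.5848 0.0431 0.0462] min [ 0.404 -0.21   0.04 ] max [0.611 0.124 0.052]
top panel 1732 rect c 0.5734 -0.1431 [0.099 0.15 ] 85.9 med [ 0.5806 -0.1379  0.0647] min [ 0.496 -0.196  0.057] max [ 0.652 -0.089  0.07 ]
top z71-79 371 rect c 0.5991 -0.0471 [0.337 0.109] 85.9 med [ 0.5786 -0.0581  0.0763] min [ 0.536 -0.216  0.07 ] max [0.647 0.123 0.079]
top plate 297 rect c 0.5175 -0.0437 [0.329 0.18 ] 85.9 med [ 0.5819 -0.0392  0.09  ] min [ 0.428 -0.213  0.082] max [0.615 0.114 0.096]
top horn 209 rect c 0.514 -0.0345 [0.196 0.041] 24.5 med [ 0.4591 -0.0501  0.1142] min [ 0.422 -0.086  0.108] max [ 0.609 -0.002  0.122]
top bottle 18 rect c 0.5174 -0.0325 [0.173 0.012] 22.1 med [ 0.442  -0.065   0.1391] min [ 0.438 -0.07   0.123] max [ 0.6   -0.005  0.158]
side tabl
[... 390 characters left out ...]
111 0.052]
side panel 2330 rect c 0.5227 -0.0679 [0.213 0.328] 19.8 med [ 0.5713 -0.1443  0.0635] min [ 0.412 -0.202  0.057] max [0.648 0.123 0.07 ]
side z71-79 633 rect c 0.51 -0.0449 [0.342 0.193] 87.1 med [ 0.5724 -0.0667  0.0763] min [ 0.412 -0.22   0.07 ] max [0.615 0.122 0.079]
side plate 309 rect c 0.5078 -0.047 [0.197 0.055] 9.9 med [ 0.5784 -0.0355  0.089 ] min [ 0.412 -0.083  0.082] max [ 0.603 -0.01   0.096]
side horn 244 rect c 0.509 -0.0379 [0.194 0.042] 23.8 med [ 0.458  -0.0497  0.1113] min [ 0.42  -0.089  0.108] max [ 0.604 -0.005  0.118]
side bottle 49 rect c 0.4383 -0.0701 [0.008 0.007] 65.9 med [ 0.4381 -0.0706  0.1361] min [ 0.434 -0.074  0.122] max [ 0.443 -0.066  0.15 ]
```

View pics/crop.png

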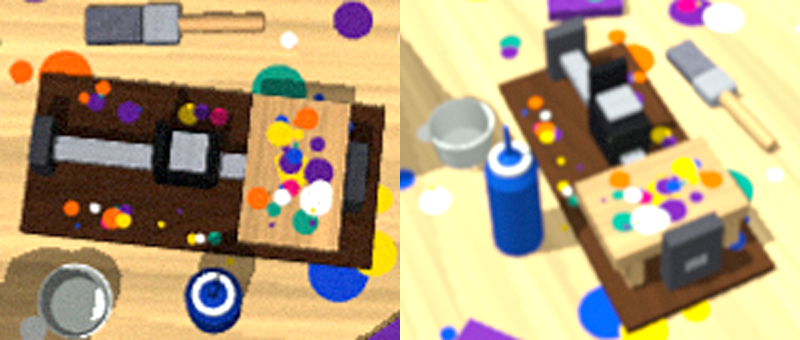

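```bash
python3 - <<'E'
from h import *
u=np.array([np.cos(np.radians(85.9)),np.sin(np.radians(85.9))]);w=np.array([-u[1],u[0]])
for n in('top','side'):
    c=load(n);P=cloud(c);C=c['image'].astype(int);g=C.max(2)-C.min(2);x,y,z=P[...,0],P[...,1],P[...,2]
    near=(x>.53)&(x<.65)
    def rep(l,m):
        q=P[m&near]; a=q[:,:2]@u; b=q[:,:2]@w
        print(n,l,len(q),'along',np.percentile(a,[2,50,98]).round(4),'across',np.percentile(b,[2,50,98]).round(4),'z',np.median(q[:,2]).round(4))
    rep('plate',(z>.08)&(z<.097)&(abs(y+.03)<.06)&(C.min(2)>85))
    rep('hornblk',(z>.106)&(z<.122)&(abs(y)<.06))
    rep('stop',(z>.068)&(z<.08)&(y>.06))
    rep('fixed',(z>.071)&(z<.082)&(y<-.17)&(g<35))
    rep('panel',(z>.057)&(z<.07)&(y<-.08)&(C.max(2)>100))
    print(np.linalg.lstsq(np.stack([u,w]),np.array([0,0]),rcond=None)[0])
for a,b in((-.0,-.58),):print(u*a+w*b)
E
```

```text
top plate 189 along [-0.0114  0.0051  0.0214] across [-0.6022 -0.5846 -0.5673] z 0.0916
top hornblk 94 along [0.0273 0.0331 0.0391] across [-0.6056 -0.5847 -0.5622] z 0.1171
top stop 142 along [0.1459 0.1552 0.1651] across [-0.6098 -0.5832 -0.5603] z 0.075
top fixed 172 along [-0.1719 -0.162  -0.1524] across [-0.6141 -0.5845 -0.5568] z 0.0778
top panel 1496 along [-0.1492 -0.0989 -0.0538] across [-0.6541 -0.5999 -0.5414] z 0.0648
[0. 0.]
side plate 214 along [-0.0163  0.0015  0.0252] across [-0.5998 -0.581  -0.5635] z 0.089
side hornblk 135 along [0.0222 0.0263 0.0355] across [-0.6023 -0.5808 -0.5587] z 0.1138
side stop 139 along [0.1411 0.1484 0.1624] across [-0.604  -0.5799 -0.5568] z 0.0727
side fixed 265 along [-0.1754 -0.1685 -0.1578] across [-0.6103 -0.5807 -0.5528] z 0.0773
side panel 1887 along [-0.1521 -0.1051 -0.0567] across [-0.6512 -0.5959 -0.5409] z 0.0637
[0. 0.]
[ 0.57851565 -0.04146852]
```

play_rows:
  commands:
    - [[0.03, -0.04, 0, 0, 0, 0.1, 1], [0.05, -0.08, 0, 0, 0, 0.2, 1], [0.08, -0.12, 0, 0, 0, 0.29, 1], [0.11, -0.16, 0, 0, 0, 0.29, 1], [0.13, -0.2, 0, 0, 0, 0.29, 1]]

```text
time_s: 0.6
tcp_pos: [0.3528, 0.3824, 0.2221]
ee_rot: [[0.997, -0.073, -0.0], [-0.073, -0.997, -0.001], [-0.0, 0.001, -1.0]]
wrist_force: [0.8, 0.4, 0.3]
gripper_width: 0.633
```

play_rows:
  commands:
    - [[0.022, -0.04, 0, 0, 0, 0, 1], [0.044, -0.08, 0, 0, 0, 0, 1], [0.066, -0.12, 0, 0, 0, 0, 1], [0.09, -0.16, 0, 0, 0, 0, 1], [0.11, -0.2, 0, 0, 0, 0, 1]]

```text
time_s: 1.1
tcp_pos: [0.4623, 0.1825, 0.2224]
ee_rot: [[0.997, -0.073, -0.0], [-0.073, -0.997, -0.0], [-0.0, 0.0, -1.0]]
wrist_force: [0.3, -0.1, 0.2]
gripper_width: 0.172
```

play_rows:
  commands:
    - [[0.024, -0.042, 0, 0, 0, 0, 1], [0.048, -0.084, 0, 0, 0, 0, 1], [0.072, -0.13, -0.02, 0, 0, 0, 1], [0.097, -0.175, -0.04, 0, 0, 0, 1], [0.121, -0.2185, -0.06, 0, 0, 0, 1]]

```text
time_s: 1.6
tcp_pos: [0.5768, -0.0243, 0.1671]
ee_rot: [[0.997, -0.073, -0.0], [-0.073, -0.997, 0.0], [-0.0, -0.0, -1.0]]
wrist_force: [1.3, 0.8, 1.1]
gripper_width: 0.004
```

play_rows:
  commands:
    - [[0, 0, 0, 0, 0, 0, 1], [0, 0, 0, 0, 0, 0, 1]]

```text
time_s: 1.8
tcp_pos: [0.5759, -0.0237, 0.1665]
ee_rot: [[0.997, -0.075, -0.003], [-0.075, -0.997, -0.0], [-0.003, 0.001, -1.0]]
wrist_force: [-0.1, 1.4, 0.2]
gripper_width: 0.009
```

```bash
python3 - <<'E'
from h import *
a=shot('top')['image'][165:300,230:390,::-1];b=shot('side')['image'][170:325,240:400,::-1]
cv2.imwrite('pics/pre.png',cv2.convertScaleAbs(np.hstack([cv2.resize(i,(400,380),interpolation=2) for i in(a,b)]),alpha=1.7))
E
```

```text
(no output)
```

View pics/pre.png

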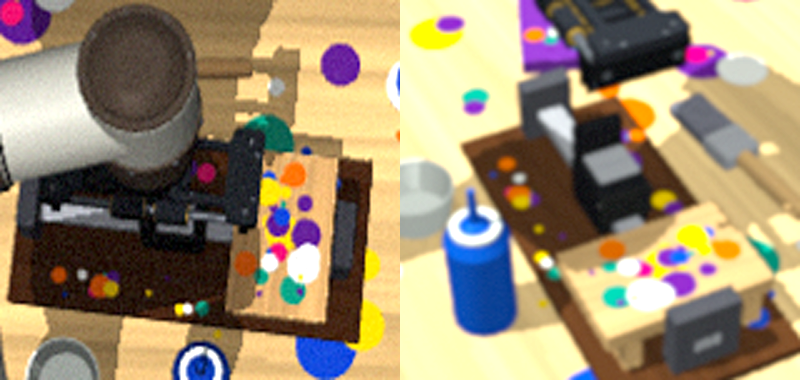

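The side crop shows no fingers over the plate, so I'll check where the TCP projects before going down.

```bash
python3 - <<'E'
from h import *
s=r.sense();print(s['tcp_pos'],s['joints'],s['gripper_width'],s['time_s'])
t=s['tcp_pos']; ims=[]
for n in('top','side'):
    c=load(n);E=c['extrinsics']
    im=c['image'][...,::-1].copy()
    for dz,col in((0,(0,255,0)),(.07,(255,255,0))):
        p=E[:3,:3].T@(t+np.array([0,0,dz])-E[:3,3]); a,b=p[0]/-p[2],-p[1]/-p[2]; k=1+float(c['k1'])*(a*a+b*b);K=c['intrinsics']
        q=(K[0,0]*a*k+K[0,2],K[1,1]*b*k+K[1,2]); print(n,dz,np.round(q))
        cv2.circle(im,(int(q[0]),int(q[1])),2,col,-1)
    x0,y0=(230,120) if n=='top' else (220,60)
    ims.append(cv2.resize(im[y0:y0+240,x0:x0+200],(400,480)))
cv2.imwrite('pics/chk.png',cv2.convertScaleAbs(np.hstack(ims),alpha=1.6))
P=cloud(load('side'));m=(P[...,2]>.16)&(P[...,2]<.5)&(P[...,0]>.4)
q=P[m];lo=q[q[:,2]<.185];print(len(q),len(lo),np.median(lo,0) if len(lo) else '',np.percentile(q,[1,50,99],axis=0))
E
```

```text
[ 0.576215   -0.02194655  0.16817224] [ 1.39063818e+01  1.99039650e+01 -1.10757881e+01 -2.48815154e-03
 -5.90000707e+01  7.19606505e+01] 0.003300707823970779 1.9
top 0 [293. 236.]
top 0.07 [291. 229.]
side 0 [317. 204.]
side 0.07 [317. 176.]
36206 2837 [1.24383065 0.10448564 0.17249592] [[ 0.4971633  -0.25550674  0.16316208]
 [ 1.24307695 -0.02019745  0.30495675]
 [ 1.24890946  0.82950832  0.49591839]]
```

View pics/chk.png

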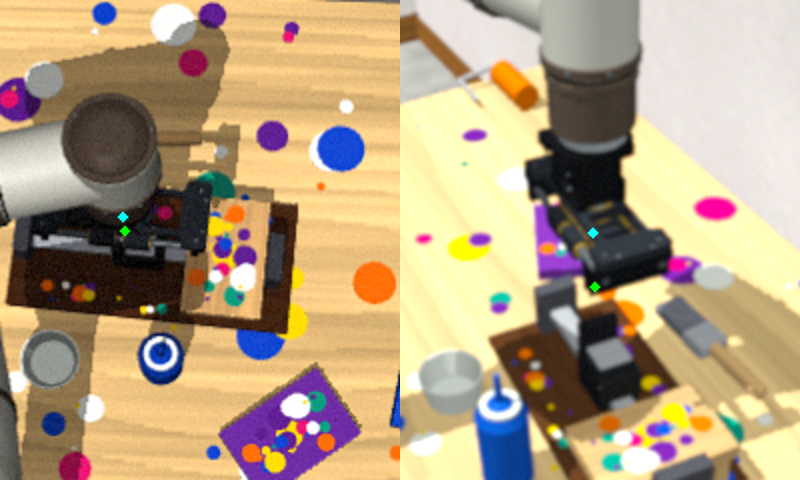

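The TCP projects onto the clamp line. In the side view the near end of the gripper body just hides the fingertips, so the views agree. Aligning and going down.

play_rows:
  commands:
    - [[0.0065, -0.012, -0.03, 0, 0, 0, 1], [0.0065, -0.012, -0.06, 0, 0, 0, 1], [0.0065, -0.012, -0.06, 0, 0, 0, 1], [0.0065, -0.012, -0.06, 0, 0, 0, 1]]

```text
time_s: 2.3
tcp_pos: [0.5831, -0.0334, 0.109]
ee_rot: [[0.998, -0.07, 0.001], [-0.07, -0.998, -0.0], [0.001, 0.0, -1.0]]
wrist_force: [-0.0, -0.2, 0.4]
gripper_width: 0.004
```

```bash
python3 - <<'E'
from h import *
a=shot('side')['image'][130:290,230:430,::-1]
cv2.imwrite('pics/near.png',cv2.convertScaleAbs(cv2.resize(a,(800,600),interpolation=2),alpha=2))
s=r.sense();print(s['tcp_pos'],s['wrist_force'])
E
```

```text
[ 0.58390396 -0.03343261  0.10990223] [ 0.43947676 -0.05820178  1.5237854 ]
```

View pics/near.png

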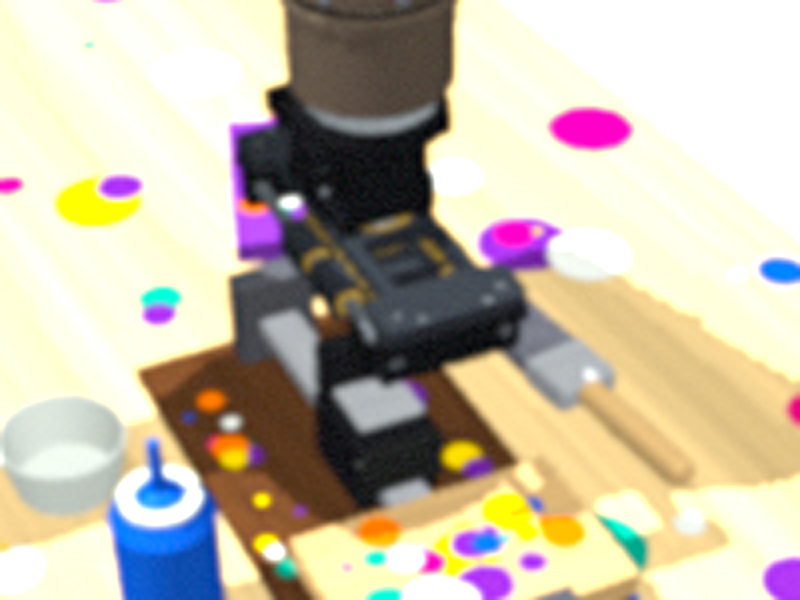

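play_rows:
  commands:
    - [[0, 0, -0.008, 0, 0, 0, 1], [0, 0, -0.014, 0, 0, 0, 1], [0, 0, -0.02, 0, 0, 0, 1], [0, 0, -0.02, 0, 0, 0, 1]]

```text
time_s: 2.75
tcp_pos: [0.5831, -0.0342, 0.0878]
ee_rot: [[0.997, -0.072, 0.0], [-0.072, -0.997, 0.0], [0.0, -0.0, -1.0]]
wrist_force: [-0.3, 1.8, 3.3]
gripper_width: 0.003
```

play_rows:
  commands:
    - [[0, 0, -0.002, 0, 0, 0, 1], [0, 0, -0.004, 0, 0, 0, 1], [0, 0, -0.004, 0, 0, 0, 1], [0, 0, -0.004, 0, 0, 0, 1]]

```text
time_s: 3.15
tcp_pos: [0.5832, -0.0343, 0.0843]
ee_rot: [[0.997, -0.073, 0.001], [-0.073, -0.997, 0.0], [0.001, -0.0, -1.0]]
wrist_force: [-1.2, 2.7, 4.8]
gripper_width: 0.008
```

The plate is down about 7–8 mm, going by both the force and the height. Now pushing along (0.0715, 0.9974).

play_rows:
  commands:
    - [[0, 0.003, -0.001, 0, 0, 0, 1], [0.0005, 0.007, -0.001, 0, 0, 0, 1], [0.001, 0.014, -0.001, 0, 0, 0, 1], [0.0015, 0.022, -0.001, 0, 0, 0, 1], [0.002, 0.03, -0.001, 0, 0, 0, 1]]

```text
time_s: 3.65
tcp_pos: [0.5851, -0.0057, 0.0834]
ee_rot: [[0.997, -0.073, 0.0], [-0.073, -0.997, -0.002], [0.0, 0.002, -1.0]]
wrist_force: [0.3, -2.9, 4.9]
gripper_width: 0.004
```

play_rows:
  commands:
    - [[0.0005, 0.008, 0, 0, 0, 0, 1], [0.001, 0.016, 0, 0, 0, 0, 1], [0.0017, 0.024, 0, 0, 0, 0, 1], [0.0023, 0.032, 0, 0, 0, 0, 1], [0.003, 0.04, 0, 0, 0, 0, 1]]

```text
time_s: 4.15
tcp_pos: [0.588, 0.0343, 0.0834]
ee_rot: [[0.997, -0.073, -0.0], [-0.073, -0.997, -0.002], [0.0, 0.002, -1.0]]
wrist_force: [-1.6, -4.2, 4.9]
gripper_width: 0.003
```

play_rows:
  commands:
    - [[0.0005, 0.008, 0, 0, 0, 0, 1], [0.001, 0.016, 0, 0, 0, 0, 1], [0.0017, 0.024, 0, 0, 0, 0, 1], [0.0023, 0.032, 0, 0, 0, 0, 1], [0.003, 0.04, 0, 0, 0, 0, 1]]

```text
time_s: 4.65
tcp_pos: [0.5909, 0.0742, 0.0834]
ee_rot: [[0.997, -0.073, -0.001], [-0.073, -0.997, -0.002], [-0.0, 0.002, -1.0]]
wrist_force: [0.0, -3.8, 5.6]
gripper_width: 0.005
```

play_rows:
  commands:
    - [[0.0005, 0.006, 0, 0, 0, 0, 1], [0.001, 0.012, 0, 0, 0, 0, 1], [0.0013, 0.018, 0, 0, 0, 0, 1], [0.0013, 0.018, 0, 0, 0, 0, 1]]

```text
time_s: 5.05
tcp_pos: [0.5903, 0.0765, 0.0835]
ee_rot: [[0.997, -0.075, -0.011], [-0.075, -0.997, -0.024], [-0.009, 0.025, -1.0]]
wrist_force: [8.5, -53.8, 7.2]
gripper_width: 0.001
```

It's blocked at the stop with 54 N. The travel of about 106 mm matches the measured gap between horn back and stop (0.039 to 0.1455), so the jaw started about 25 mm open. I'll ease the push but keep light contact, then lift straight up.

play_rows:
  commands:
    - [[-0.0005, -0.008, 0, 0, 0, 0, 1], [-0.001, -0.0135, 0, 0, 0, 0, 1], [-0.001, -0.0135, 0, 0, 0, 0, 1]]

```text
time_s: 5.35
tcp_pos: [0.5908, 0.0757, 0.0834]
ee_rot: [[0.997, -0.075, -0.002], [-0.075, -0.997, -0.004], [-0.002, 0.004, -1.0]]
wrist_force: [0.8, -10.4, 5.6]
gripper_width: 0.008
```

play_rows:
  commands:
    - [[0, -0.001, 0.008, 0, 0, 0, 1], [0, -0.002, 0.02, 0, 0, 0, 1], [0, -0.005, 0.05, 0, 0, 0, 1], [0, -0.005, 0.1, 0, 0, 0, 1], [0, -0.005, 0.15, 0, 0, 0, 1]]

```text
time_s: 5.85
tcp_pos: [0.5903, 0.0751, 0.2339]
ee_rot: [[0.997, -0.072, -0.002], [-0.072, -0.997, -0.001], [-0.002, 0.001, -1.0]]
wrist_force: [1.6, 0.1, 0.3]
gripper_width: 0.002
```

play_rows:
  commands:
    - [[-0.03, 0.04, 0.01, 0, 0, 0, 1], [-0.06, 0.08, 0.01, 0, 0, 0, 1], [-0.09, 0.12, 0.01, 0, 0, 0, 1], [-0.12, 0.16, 0.01, 0, 0, 0, 1], [-0.15, 0.2, 0.01, 0, 0, 0, 1]]

```text
time_s: 6.35
tcp_pos: [0.4399, 0.2758, 0.2432]
ee_rot: [[0.997, -0.073, -0.0], [-0.073, -0.997, 0.001], [-0.0, -0.001, -1.0]]
wrist_force: [0.5, 0.9, -0.5]
gripper_width: 0.006
```

play_rows:
  commands:
    - [[-0.03, 0.04, 0, 0, 0, 0, 1], [-0.06, 0.08, 0, 0, 0, 0, 1], [-0.06, 0.08, 0, 0, 0, 0, 1], [-0.06, 0.08, 0, 0, 0, 0, 1]]

```text
time_s: 6.75
tcp_pos: [0.3805, 0.3552, 0.2429]
ee_rot: [[0.998, -0.07, -0.001], [-0.07, -0.998, -0.0], [-0.001, 0.0, -1.0]]
wrist_force: [0.0, 0.2, -0.0]
gripper_width: 0.008
```

```bash
python3 - <<'E'
from h import *
u=np.array([np.cos(np.radians(85.9)),np.sin(np.radians(85.9))]);w=np.array([-u[1],u[0]])
ims=[]
for n,(x0,y0,x1,y1) in(('top',(225,165,385,315)),('side',(215,180,415,340))):
    c=shot(n);P=cloud(c);C=c['image'].astype(int);g=C.max(2)-C.min(2);x,y,z=P[...,0],P[...,1],P[...,2]
    ims.append(cv2.resize(c['image'][y0:y1,x0:x1,::-1],(400,340),interpolation=2))
    near=(x>.53)&(x<.65)
    def rep(l,m):
        q=P[m&near]; a=q[:,:2]@u; b=q[:,:2]@w
        print(n,l,len(q),*( ['along',np.percentile(a,[2,50,98]).round(4),'across',np.percentile(b,[2,50,98]).round(4),'z',np.median(q[:,2]).round(4)] if len(q) else []))
    rep('plate',(z>.08)&(z<.097)&(abs(y-.07)<.06)&(C.min(2)>85))
    rep('horn',(z>.106)&(z<.122)&(abs(y-.1)<.06))
    rep('stop',(z>.068)&(z<.0785)&(y>.13))
    rep('panel',(z>.057)&(z<.07)&(y<-.08)&(C.max(2)>100))
cv2.imwrite('pics/end.png',cv2.convertScaleAbs(np.hstack(ims),alpha=1.7))
s=r.sense();print(s['tcp_pos'],s['wrist_force'],s['time_s'])
E
```

```text
top plate 179 along [0.0938 0.1107 0.126 ] across [-0.6021 -0.5846 -0.5679] z 0.0928
top horn 99 along [0.1322 0.1376 0.1447] across [-0.607  -0.5842 -0.5627] z 0.1171
top stop 0
top panel 1509 along [-0.1493 -0.0991 -0.054 ] across [-0.6543 -0.6003 -0.5418] z 0.0649
side plate 177 along [0.0887 0.1081 0.1287] across [-0.5992 -0.5811 -0.5633] z 0.0902
side horn 112 along [0.1273 0.1317 0.1402] across [-0.6021 -0.5808 -0.5591] z 0.1137
side stop 0
side panel 1881 along [-0.152  -0.1045 -0.0568] across [-0.6513 -0.5957 -0.541 ] z 0.0637
[0.3817566  0.35376326 0.24285214] [0.69745756 0.31030762 0.10874069] 6.85
```

View pics/end.png

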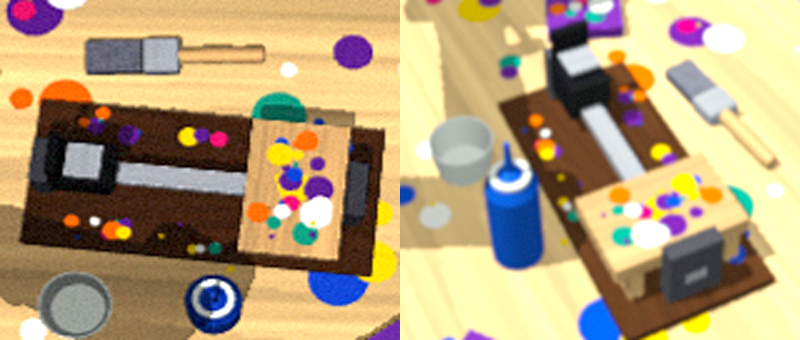

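The jaw sits flush against the end stop: horn back at 0.1447, stop face at 0.1455. The plate is up at about 92 mm, slightly higher than its starting height. The panel moved less than 1 mm, the other objects look undisturbed, and the arm is clear.

```bash
python3 -c "
from station import r
print(r.finish_job())"
```

```text
the job is handed in; nothing more can be done
None
```

The clamp is open and the job is handed in at about 6.9 s of the 32 s allowed. No verdict is reported.

With shut fingertips I pressed the release plate down about 7–8 mm, pushed the jaw back along the bar to the end stop, then lifted off and moved clear.

**Last checks:**
- **Jaw:** its back is within about 1 mm of the end stop face. It moved about 106 mm rather than 130 mm, because it started about 25 mm away from the panel.
- **Release plate:** it has sprung up, at 90–93 mm in the two views against 92 mm nominal.
- **Panel:** it moved less than 1 mm.
- **Bottle, tub and brush:** they look unmoved and the bottle is upright. I judged this from the pictures only and did not measure it.
- **Force and views:** the wrist force peaked at about 54 N against the stop, below the 120 N limit. The two cameras disagreed by 3–7 mm, so I went by the top view for positions along the bar.

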